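Close a gel caster: tray flush to the gasket, wedge pressed home behind it

TASK

One of the two gel casters is already closed; in the other the gel tray lies loose. Push that tray flush against the black gasket at the far end of its caster, so that the gap behind it becomes wide enough, then take the loose wedge and slide it down into that gap, upright and with its black sealing face towards the tray, until its flange sits down on the caster's sloping wall. The springy gasket drives the wedge out again if it is let go, so finish with the hand still on the wedge, pressing it fully home, and leave the comb, the bottle and the tube block where they are.

Things in the scene. Friction and masses are not known exactly. Their poses are not given: they have to be found in the camera images.
- caster: the open gel caster, a grey plastic frame fixed to the desk: base plate 151 x 76 mm, 8 mm thick, a sloping wall at one end, a gasket wall at the other, no side walls. Origin: centre of its underside. +x: along the bay, away from the sloping wall to the gasket; z up. With the job done the tray is centred at x = +14.2 mm, y = 0
- wall_top (a point): fixed to the open caster, its axes: middle of the top edge of the sloping wall's inner face (48 mm above the desk, caster x = -64 mm). From here the face runs down and towards +x, 0.4 mm per mm, to caster x = -48 mm at the bay's floor (8 mm above the desk). 70 mm wide, flat top 9 mm deep behind the point
- gasket (a joint): how far the open caster's gasket is pressed in towards +x, m: 0 free, stop at 0.0038; spring of about 6 N per mm; about 0.0027 with the wedge fully home. The gasket is a black upright strip 64 mm wide, 9 to 37 mm above the desk; its face, when free, lies at caster x = +56.2 mm
- tray_mid (a point): the loose gel tray in the open caster: a clear U-shaped channel 90 mm long (its x), 54 mm wide (y), 30 mm high, walls and floor 5 mm, open at both ends and on top, 0.1 kg. The point is its centre, 15 mm above its underside; it rests on the caster's floor; light to slide. It can be gripped from above across its width
- wedge_grip (a point): grip of the loose wedge, which stands upright on the desk: a rough upright fin 14 mm thick (y), 24 mm deep (x), 43 to 86 mm above the wedge's underside. The point is the fin's centre: 64 mm above the underside and 3 mm behind (-x of) its middle. +x: the way the black sealing face looks. z up
- wedge: the wedge itself, white, 54 mm wide (y), 0.09 kg, slippery. Origin: centre of its underside, which is 18 mm thick (x from -9 to +9 mm). Sealing face: upright plane at x = +9 mm. The back slopes outwards, 0.4 mm per mm of height; 38 to 43 mm up a flange reaches back to x = -35 mm
- wedge_seat (a point): fixed to the open caster, its axes: where the centre of the wedge's underside lies when the wedge is fully home (10 mm above the caster's underside, x = -39.8 mm), its sealing face then towards +x. The centre of the wedge's grip is then 64 mm above this point and 3 mm behind it
- caster_closed: a second caster of the same make, fixed, already closed with a longer tray, a thinner wedge and a comb standing in the tray: it shows how the finished job looks. Same frame as the open one; its highest point is 96 mm above the desk
- comb_mid (a point): a white gel comb lying flat, 38 x 66 x 8 mm; bystander. The point is its centre
- bottle_mid (a point): a closed bottle, 50 mm in diameter, 115 mm high; bystander. The point is half-way up
- block_mid (a point): a black microtube block 104 x 128 x 37 mm with four microtubes; bystander. The point is half-way up
Not all that is in view belongs to the job. What is shaped like the part that bears tray_mid but brown or purple is not meant.

How it is judged:
At the end, for the whole second after the job is handed in: gasket pressed in over 1.8 mm; tray square to the bay within 0.035 rad, within 8 mm of its middle and down on its floor; wedge upright within 0.08 rad, within 9 mm sideways of its seat, flange within 2.5 mm of the wall's top; fingers on the wedge with over 1 N through the last second (value of joint gasket above 0.0018 m and angle between the x axis of tray_mid and the x axis of caster, either way round below 0.035 rad and y of tray_mid in the frame of caster between -0.008 and 0.008 m and z of tray_mid in the frame of caster below 0.0255 m and horizontal distance between wedge and wedge_seat below 0.009 m and z of wedge in the frame of wedge_seat below 0.0025 m and angle between wedge's own z axis and vertical below 0.08 rad and contact force between the fingers and wedge above 1 N); the arm keeps its last pose, push and grip.
It fails at once if a bystander (comb, bottle or tube block) was moved more than 20 mm (distance of any of comb_mid, bottle_mid, block_mid from where it was at the start of the episode above 0.02 m).
It also fails if it takes over 51 s, if anything falls off the work surface, if the arm or the gripper's body presses on something with over 40 N, if the wrist force passes 120 N, or if a joint passes its speed limit or range.

ROBOT

A 6-joint arm with a two-finger parallel gripper is mounted at the origin on a cart in front of the work surface, level with it; the furniture and walls round the work are solid. World frame = base frame: x ahead of the robot, y to its left, z up, the work surface at z = 0. Lengths are in m, angles in rad, forces in N, time in s.
With the tool pointing down it reaches from about 0.425 to 0.95 m from the base axis. Payload 3.5 kg.
Tool frame: the origin (TCP) lies midway between the tips of the shut fingers; the grasp point (between the pads) lies ctrl.grasp_offset behind it (ctrl.grasp_offset is the distance from the TCP to the grasp point, in m); x points along the fingers, y is the direction in which the jaws open and shut, and the axes are right-handed (so a half turn about x gives the same grasp; the last joint's range is limited). The gripper opens to 85 mm and grips with 20 to 120 N. Pads are 22 mm wide; open, the fingers measure 114 mm over their backs; the gripper's body (76 mm by 85 mm) begins 54 mm behind the grasp point. The pads swing forward as they close: fully open they stand 13 mm farther back than shut.
Start: joints at [-1.409, 0.286, 1.577, -0, 1.279, -0.15], TCP at [0.207, -0.642, 0.211] pointing down, gripper open.
Joint ranges: [-2.77, 2.77], [-0.9, 2.22], [0.21, 2.48], [-1.53, 4.67], [0.24, 2.81], [-2.84, 2.84]. Speed limits (rad/s): [2.79, 2.79, 3.14, 3.14, 3.14, 3.14].

INTERFACE

Orientations are given as a unit quaternion [x, y, z, w].
In Python, from plant import readout, read_camera, sign_off, ctrl gives the robot as it stands.
- The arm moves only by the tool drive_tool, never from a script. Its argument "steps" is a list of rows, each a list of 5 numbers: the shift along the tool's x, y, z in cm, then the turn about the tool's x in degrees, then the opening, from 0 (shut) to 1 (fully open). A call has 1 to 10 rows; each row shifts and turns the commanded pose from where the row before left it, along the tool's axes as they then stand; what a row does not reach is not made up. A row lasts 1/10 s, in which the tool goes at most 50 mm and 8.59 degrees, less where a joint would pass 70% of its speed; a pose out of reach is approached as far as the arm can. A call is refused whole if a number of a shift passes 5 or a number of a turn 8.59, either way. A call with a gripper value outside its range is refused whole. The fingers move at their own pace and stop on an object; "force" is the grip in N (left out, the last holds). Time passes only in rows, so rows that do not move let the fingers close. It gives the time, the measured TCP pose, the force and the opening at its end, in the units of the state.
- readout.get_state(): the state, without advancing time (a new reading comes with each control period).
- read_camera(name): name is "side" or "top" or "wrist"; returns a dict with "frame" (384x512x3 uint8, red, green, blue), "vertical_fov" (degrees; the focal length in pixels is half the picture's height over the tangent of half this angle, whatever the lens; pixels are square), "cx", "cy" (the principal point, pixels), "eye" and "orientation" of the camera in the world. Camera axes: x right, y up, looking along -z (the intrinsics and any distortion apply to the point x, -y, -z); pixel columns grow to the right and rows downward; lengths in m; the calibration is good to about 2 mm. A picture is of the moment at which its call begins. There is no depth.
- sign_off(): hands the job in, once; it reports no verdict.
The state is a dict: "time": time; "qpos": joint angles; "dq": joint speeds; "joint_efforts": joint torques, N m; "eef_pos": TCP position; "tcp_rot": TCP orientation; "contact_force": force on the tool from outside, world axes, zero at the start; "wrist_torque": the same for the moment, N m; "opening": opening from 0.0 (shut) to 1.0 (fully open).
Only numpy, scipy, OpenCV 4.12 (cv2) and the standard library are available. Lean on these libraries where they do the work, as an engineer would, in place of code of your own. Each camera call takes 0.05 s, during which the arm holds its last target. There are 200 camera calls.

## Working session

There is one attempt and no reset: what is moved stays moved. The work goes in short steps, Python scripts to look and compute and a tool call to move; the robot and the scene stay as the last step left them, time stands still between calls to the robot, and variables do not carry over. Pictures are saved under pics/ and viewed, about 8 in all and at most 12, crops included, and the job is handed in when it is done.

Besides the shell and the picture viewer there is one more tool, called after ">>>" as name(argument=value, ...), one argument or row to a line, values as JSON. drive_tool: Moves the arm, as the interface text tells. Its arguments: {"type":"object","properties":{"steps":{"type":"array","items":{"type":"array","items":{"type":"number"}}},"force":{"type":"number"}},"required":["steps"]}

```bash
mkdir -p pics; ls
cat > h.py <<'E'
import numpy as np, cv2
from scipy.spatial.transform import Rotation as R
from plant import readout, read_camera, sign_off, ctrl
def shot(n,fn):
    c=read_camera(n); cv2.imwrite('pics/'+fn+'.png',c['frame'][:,:,::-1]); np.save('pics/'+fn+'.npy',c,allow_pickle=True); return c
def load(fn): return np.load('pics/'+fn+'.npy',allow_pickle=True).item()
def f(c): return c['frame'].shape[0]/2/np.tan(np.radians(c['vertical_fov'])/2)
def ray(c,u,v):
    d=np.array([(u-c['cx'])/f(c),-(v-c['cy'])/f(c),-1.]); return np.array(c['eye']),R.from_quat(c['orientation']).apply(d)
def onz(c,u,v,z):
    e,d=ray(c,u,v); return e+d*(z-e[2])/d[2]
def proj(c,p):
    q=R.from_quat(c['orientation']).inv().apply(np.array(p)-c['eye']); return np.array([c['cx']+f(c)*q[...,0]/-q[...,2],c['cy']-f(c)*q[...,1]/-q[...,2]]).T
E
python3 - <<'E'
from h import *
s=readout.get_state(); print(s, ctrl.grasp_offset)
for n in ['top','side']:
    c=shot(n,n+'0'); print({k:v for k,v in c.items() if k!='frame'})
E
```

```text
pics
{'time': 0.0, 'qpos': array([-1.40899721e+00,  2.87185171e-01,  1.57815910e+00, -3.21803205e-05,
        1.27858445e+00, -1.49996349e-01]), 'dq': array([1.36065265e-03, 1.11884105e-03, 1.74504180e-04, 5.31708731e-05,
       1.45475014e-03, 5.18721970e-04]), 'joint_efforts': array([ 1.32420668e-03, -4.05971396e+01, -2.92626840e+01, -1.15993521e-04,
        5.79556392e-03, -9.38133326e-06]), 'eef_pos': array([ 0.20697783, -0.64175427,  0.20944391]), 'tcp_rot': array([-0.69851462, -0.11061937,  0.69854615, -0.10896769]), 'contact_force': array([-0.60881984, -0.07241806, -0.13185309]), 'wrist_torque': array([0.03456328, 0.02839486, 0.04104064]), 'opening': 1.0024783424519137} 0.0187
{'vertical_fov': 53.22426770824187, 'cx': 258.4593797370019, 'cy': 189.35632290994542, 'eye': array([0.34097052, 0.03771707, 1.26496658]), 'orientation': array([-0.07295185,  0.08052273,  0.714351  , -0.69130078])}
{'vertical_fov': 46.11937414082522, 'cx': 255.99261633035653, 'cy': 194.08520289008413, 'eye': array([ 0.10869758, -1.16565957,  0.84975648]), 'orientation': array([ 0.48581479, -0.09676032, -0.16533543,  0.85281043])}
```

Run:
```python
import cv2
for n in ['top0','side0']:
    a=cv2.imread(f'pics/{n}.png'); cv2.imwrite(f'pics/{n}b.png',cv2.resize(a,(800,600),interpolation=cv2.INTER_CUBIC))
```

```text
(no output)
```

View pics/top0b.png

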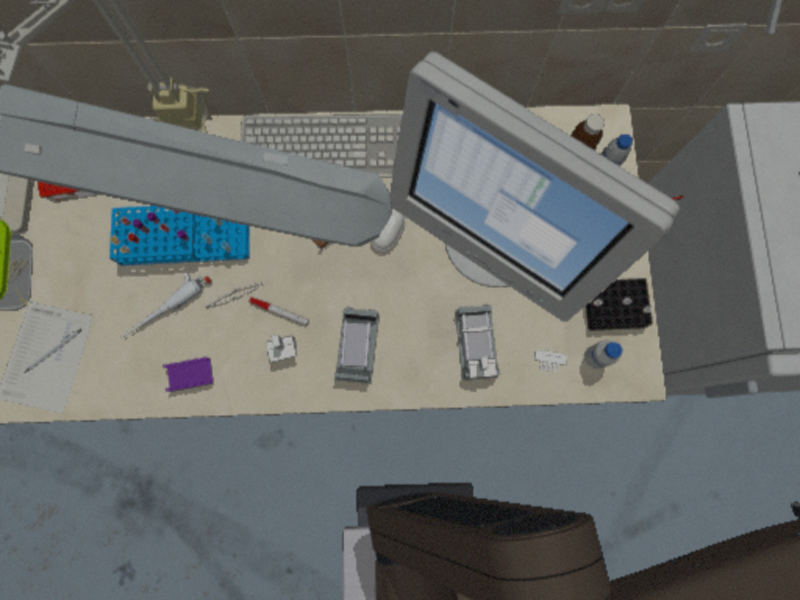

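View pics/side0b.png

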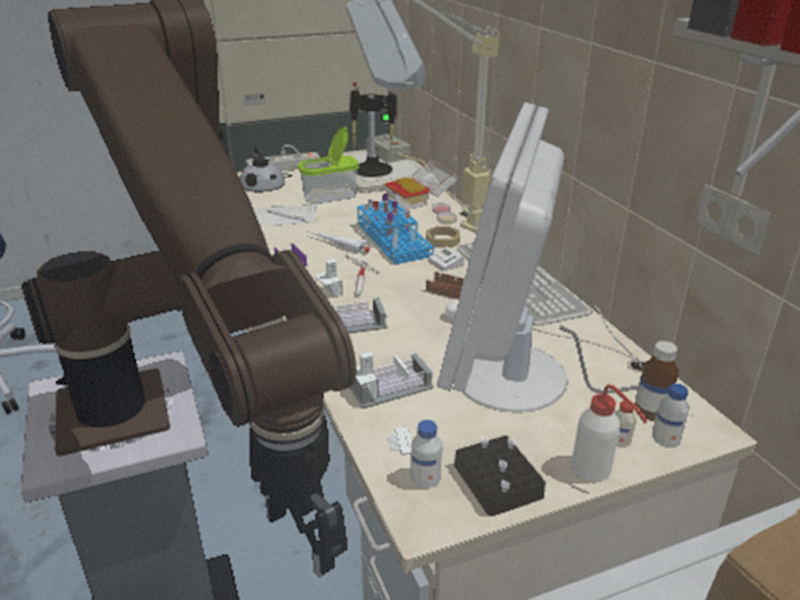

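Top view: the open caster is at about (357,345) in the 800-wide picture, the loose wedge at (281,348), and the closed caster at (477,342). The comb is at (550,357) and the bottle at (605,352). Next I'll zoom in on the open caster and wedge and undo the scaling.

Run:
```python
from h import *
c=load('top0'); a=cv2.imread('pics/top0.png')[185:260,160:330]
cv2.imwrite('pics/z.png',cv2.resize(a,None,fx=4.7,fy=4.7,interpolation=cv2.INTER_CUBIC))
for n,(u,v),z in [('ocaster',(357,345),.02),('wedge',(281,348),.04),('closed',(477,342),.02),('comb',(550,357),.004),('bottle',(608,351),.1),('block',(618,303),.03),('purple',(190,375),.02)]:
    print(n,onz(c,u*.64,v*.64,z).round(3))
```

```text
ocaster [0.514 0.121 0.02 ]
wedge [0.51  0.276 0.04 ]
closed [ 0.512 -0.13   0.02 ]
comb [ 0.477 -0.285  0.004]
bottle [ 0.475 -0.375  0.1  ]
block [ 0.584 -0.432  0.03 ]
purple [0.463 0.466 0.02 ]
```

View pics/z.png

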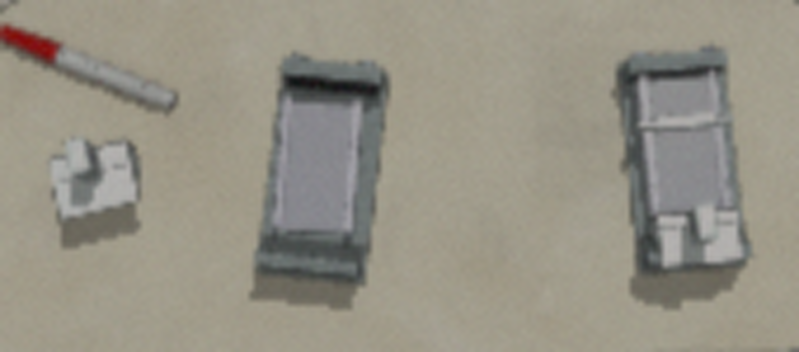

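The gasket (black, at the crop's (333,85)) is at the far end and the sloping wall is near the robot. The wedge stands at (95,180), but I can't yet tell which way it faces. Before swinging over I'll check the monitor clearance by triangulation.

Run:
```python
from h import *
c=load('top0'); s=load('side0')
def tri(a,b):
    e1,d1=ray(c,a[0]*.64,a[1]*.64); e2,d2=ray(s,b[0]*.64,b[1]*.64)
    t=np.linalg.lstsq(np.c_[d1,-d2],e2-e1,rcond=None)[0]; p,q=e1+t[0]*d1,e2+t[1]*d2; return (p+q)/2,np.linalg.norm(p-q)
print('mon',tri((555,315),(530,105)), tri((415,205),(445,385)),tri((430,65),(548,105)))
for z in (0.1,.3,.4,.5): print(onz(c,555*.64,315*.64,z).round(3),onz(c,405*.64,195*.64,z).round(3),onz(c,380*.64,235*.64,z).round(3))
k=4.7
g=lambda u,v,z: onz(c,160+u/k,185+v/k,z)[:2]
a=(g(285,60,.048)+g(385,66,.048))/2; b=(g(257,270,.048)+g(362,275,.048))/2
print(a,b,np.degrees(np.arctan2(*(a-b)[::-1])))
st=readout.get_state(); print(R.from_quat(st['tcp_rot']).as_matrix().round(2))
```

```text
mon (array([ 0.57701319, -0.22091283,  0.54143112]), np.float64(0.23745332092668217)) (array([ 0.7825977 , -0.00243767, -0.11773441]), np.float64(0.17095108752187194)) (array([ 0.86549634, -0.02702867,  0.48912732]), np.float64(0.0205021027243709))
[ 0.55  -0.277  0.1  ] [0.812 0.011 0.1  ] [0.727 0.065 0.1  ]
[ 0.514 -0.223  0.3  ] [0.731 0.016 0.3  ] [0.66 0.06 0.3 ]
[ 0.496 -0.196  0.4  ] [0.691 0.018 0.4  ] [0.627 0.058 0.4  ]
[ 0.478 -0.169  0.5  ] [0.65 0.02 0.5 ] [0.594 0.056 0.5  ]
[0.58250294 0.10891992] [0.43987286 0.12862202] -7.864739242337242
[[-0.    0.31 -0.95]
 [ 0.   -0.95 -0.31]
 [-1.   -0.   -0.  ]]
```

>>> drive_tool(
  steps=[
    [-0.8, -4, -2.2, 0, 1],
    [-0.8, -4, -2.2, 0, 1],
    [-0.8, -4, -2.2, 0, 1],
    [-0.8, -4, -2.2, 0, 1],
    [-0.8, -4, -2.2, 0, 1],
    [0, -2.6, -3.8, 0, 1],
    [0, -2.6, -3.8, 0, 1],
    [0, -2.6, -3.8, 0, 1],
    [0, -2.6, -3.8, 0, 1],
    [0, -2.6, -3.8, 0, 1],
  ],
)

```text
time: 1.1
eef_pos: [0.392, -0.2345, 0.2506]
tcp_rot: [0.699, 0.11, -0.699, 0.11]
contact_force: [0.9, -0.9, -0.1]
opening: 0.996
```

>>> drive_tool(
  steps=[
    [-0.4, -3.45, -2.35, 0, 1],
    [-0.4, -3.45, -2.35, 0, 1],
    [-0.4, -3.45, -2.35, 0, 1],
    [-0.4, -3.45, -2.35, 0, 1],
    [-0.4, -3.45, -2.35, 0, 1],
    [-0.6, -3.85, -1.05, 0, 1],
    [-0.6, -3.85, -1.05, 0, 1],
    [-0.6, -3.85, -1.05, 0, 1],
    [-0.6, -3.85, -1.05, 0, 1],
    [-0.6, -3.85, -1.05, 0, 1],
  ],
)

```text
time: 2.1
eef_pos: [0.4406, 0.1649, 0.3007]
tcp_rot: [-0.698, -0.11, 0.699, -0.11]
contact_force: [0.9, 0.2, -0.0]
opening: 1.001
```

>>> drive_tool(
  steps=[
    [0, 0, 0, 8.5, 1],
    [0, 0, 0, 8.5, 1],
    [0, 0, 0, 8.5, 1],
    [0, 0, 0, 0, 1],
  ],
)

```text
time: 2.5
eef_pos: [0.4409, 0.1634, 0.3003]
tcp_rot: [-0.705, 0.047, 0.706, 0.047]
contact_force: [-0.2, -1.2, 0.7]
opening: 0.994
```

Run:
```python
from h import *
s=readout.get_state(); print(s['time'],s['eef_pos'],s['qpos'].round(2)); M=R.from_quat(s['tcp_rot']).as_matrix(); print(M.round(3))
c=shot('wrist','w1'); print({k:v for k,v in c.items() if k!='frame'}); print('cam in tool',M.T@(c['eye']-s['eef_pos']),(M.T@R.from_quat(c['orientation']).as_matrix()).round(3))
print(onz(c,256,192,0),proj(c,[[.51,.12,.02],[.51,.276,.04]]))
a=cv2.imread('pics/w1.png'); cv2.imwrite('pics/w1b.png',cv2.resize(a,(800,600),interpolation=cv2.INTER_CUBIC))
```

```text
2.5 [0.44086907 0.16339513 0.3002986 ] [ 0.14 -0.24  1.95 -0.    1.43  1.84]
[[-0.001 -0.132 -0.991]
 [-0.    -0.991  0.132]
 [-1.     0.     0.001]]
{'vertical_fov': 64.89080831165462, 'cx': 254.27803683550218, 'cy': 193.48143331942651, 'eye': array([0.51576064, 0.15371402, 0.46247482]), 'orientation': array([ 0.09795987, -0.11278785,  0.74395996, -0.65131125])}
cam in tool [-0.1622462  -0.00026422 -0.07536378] [[ 0.001  0.295 -0.956]
 [ 1.    -0.     0.001]
 [ 0.    -0.956 -0.295]]
[0.37617731 0.17012088 0.        ] [[279.04620492 101.022031  ]
 [165.96435459 116.96723694]]
```

View pics/w1b.png

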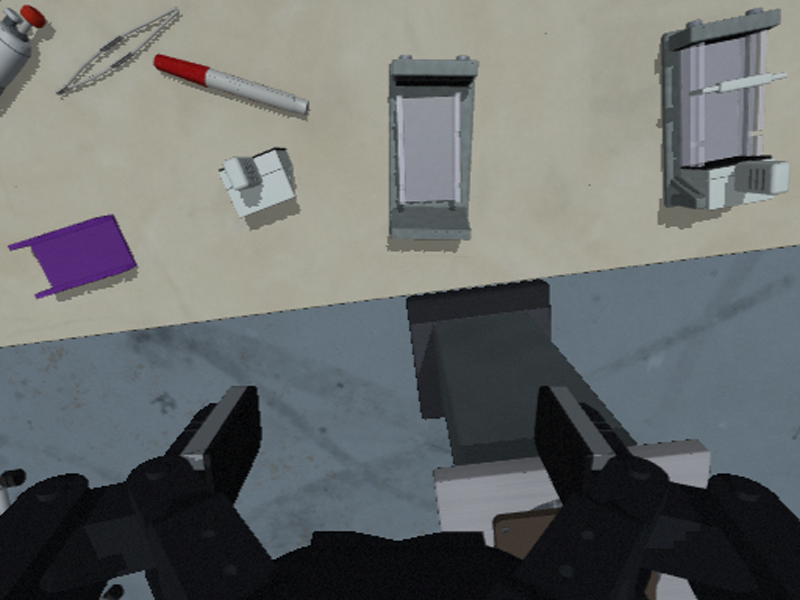

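Wrist view: the caster runs from (432,60) to (432,240) with its sides parallel to the columns, so the tool yaw matches. The tray's outer edges are at columns 397 and 462. The wedge's black face edge runs (250,158)-(287,149) on its far side, so it faces away from the robot, turned a little to the left.

Run:
```python
from h import *
c=load('w1'); k=.64
g=lambda u,v,z: onz(c,u*k,v*k,z)[:2].round(4)
print('tray L/R top', g(397,95,.038),g(397,203,.038),g(461,95,.038),g(461,203,.038))
print('base side left z.008',g(389,90,.008),g(388,230,.008),'right',g(474,90,.008),g(469,235,.008))
print('wall top', g(389,235,.048),g(470,235,.048))
a=cv2.imread('pics/w1.png'); 
z1=cv2.resize(a[30:160,125:310],None,fx=4.3,fy=4.3,interpolation=cv2.INTER_CUBIC); cv2.imwrite('pics/w1z.png',z1); print(z1.shape)
```

```text
tray L/R top [0.564 0.148] [0.4768 0.1597] [0.557  0.0954] [0.4694 0.1036]
base side left z.008 [0.5724 0.1541] [0.4499 0.1721] right [0.5625 0.0795] [0.4348 0.0952]
wall top [0.4512 0.1702] [0.4418 0.0995]
(559, 796, 3)
```

View pics/w1z.png

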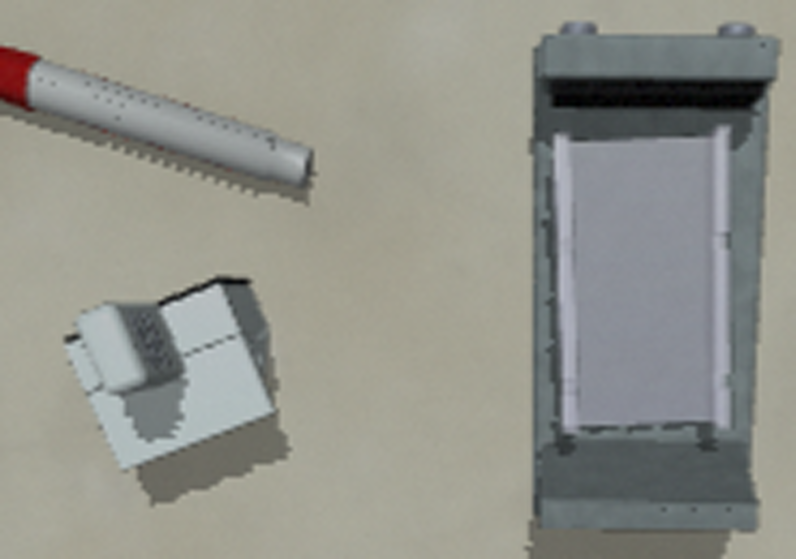

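```bash
cat >> h.py <<'E'
def ang(a,b): return np.degrees(np.arctan2(*(a-b)[::-1]))
E
python3 - <<'E'
from h import *
c=load('w1'); k=4.3
g=lambda u,v,z: onz(c,125+(u+.5)/k-.5,30+(v+.5)/k-.5,z)[:2]
L,Rr=g(540,502,.048),g(758,500,.048); lo,ro=g(540,528,.048),g(757,528,.048)
print('walltop',(L+Rr)/2,np.linalg.norm(L-Rr),'yaw',ang(L,Rr)-90, 'depth',np.linalg.norm(L-lo))
tl,bl,tr,br=g(553,133,.038),g(565,434,.038),g(731,126,.038),g(729,429,.038)
print('tray',(tl+bl+tr+br)/4,ang(tl,bl),ang(tr,br),ang(tl,tr)-90,np.linalg.norm(tl-bl),np.linalg.norm(tl-tr))
# base long edges
print('base R',g(775,110,.008),g(757,470,.008),ang(g(775,110,.008),g(757,470,.008)),'L',g(535,110,.008),g(537,470,.008),ang(g(535,110,.008),g(537,470,.008)))
w=[g(68,340,.043),g(222,283,.043),g(273,410,.043),g(122,468,.043)]
print('wedge',[x.round(4) for x in w],'yaw',ang(w[0],w[1])-90,ang(w[3],w[2])-90,ang(w[1],w[2]),ang(w[0],w[3]),'widths',np.linalg.norm(w[0]-w[1]),np.linalg.norm(w[2]-w[3]),np.linalg.norm(w[1]-w[2]))
print('fin top',g(110,347,.086))
yaw=np.radians((ang(w[0],w[1])-90+ang(w[3],w[2])-90)/2); ex=np.array([np.cos(yaw),np.sin(yaw)])
m=sum(w)/4; print('origin',m+ex*.013,'grip',m+ex*.010)
E
```

```text
walltop [0.45224521 0.13330029] 0.06943726451707778 yaw -7.073436481547148 depth 0.0083232445548729
tray [0.51743056 0.12669519] -5.189416735486365 -5.759243955652372 -5.540767452514871 0.08921323560862252 0.05355357117438049
base R [0.56523992 0.0772557 ] [0.45183066 0.09298876] -7.8981294936500115 L [0.5754456  0.15357404] [0.4619232  0.16862985] -7.554715530422298
wedge [array([0.5251, 0.3067]), array([0.5353, 0.2556]), array([0.4957, 0.2476]), array([0.4843, 0.2991])] yaw 11.310995811839973 12.533678975005941 11.474160611513538 10.49017465288022 widths 0.05204125077275642 0.052763181474510666 0.040395835328173875
fin top [0.52074889 0.27979591]
origin [0.52282199 0.27993885] grip [0.51988671 0.2793191 ]
```

>>> drive_tool(
  steps=[
    [4.6, 0.58, -1.6, 0, 1],
    [4.6, 0.58, -1.6, 0, 1],
    [4.6, 0.58, -1.6, 0, 1],
    [4.6, 0.58, -1.6, 0, 1],
    [4.6, 0.58, -1.6, 0, 1],
    [0, 0, 0, 0, 1],
    [0, 0, 0, 0, 1],
  ],
)

```text
time: 3.25
eef_pos: [0.5159, 0.1237, 0.07]
tcp_rot: [-0.704, 0.047, 0.707, 0.047]
contact_force: [-0.6, 0.3, 0.8]
opening: 1.003
```

Run:
```python
from h import *
s=readout.get_state(); print(s['time'],s['eef_pos'])
c=shot('wrist','w2')
a=cv2.imread('pics/w2.png'); cv2.imwrite('pics/w2b.png',cv2.resize(a,(800,600),interpolation=cv2.INTER_CUBIC))
o=np.array([.5156,.124]);ex=np.array([.991,-.132])
d=s['eef_pos'][:2]-o; print('tcp in caster',d@ex,d@np.array([.132,.991]))
```

```text
3.25 [0.51589066 0.12366748 0.07002605]
tcp in caster 0.00033193700395955814 -0.0002911556563483463
```

View pics/w2b.png

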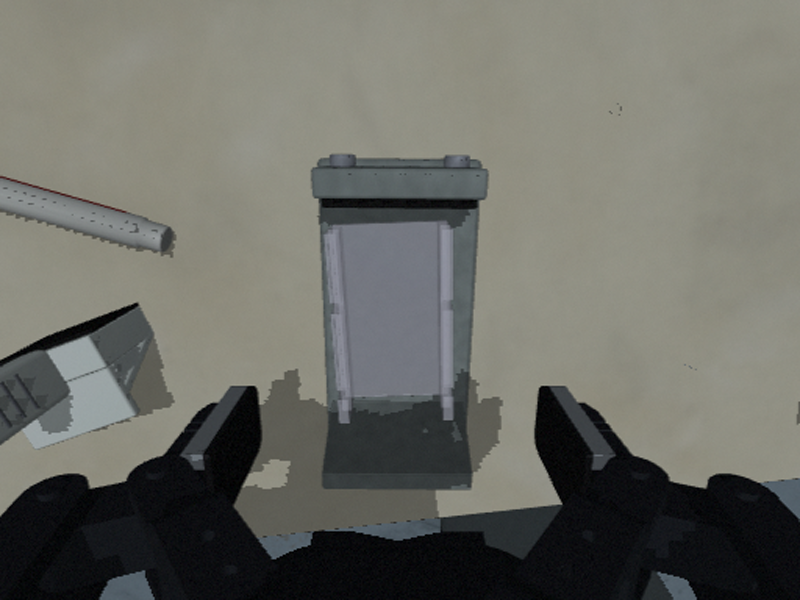

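The caster is centred between the jaws: wall-top midpoint at column 397, jaw middle at 398. The tray sits slightly left of that, so closing the jaws will centre it.

>>> drive_tool(
  steps=[
    [2.5, 0, 0, 0, 1],
    [2.5, 0, 0, 0, 1],
    [0, 0, 0, 0, 0.5],
    [0, 0, 0, 0, 0.5],
    [0, 0, 0, 0, 0.5],
    [0, 0, 0, 0, 0.5],
    [0, 0, 0, 0, 0.5],
    [0, 0, 0, 0, 0.5],
  ],
  force=25,
)

```text
time: 4.1
eef_pos: [0.5171, 0.1239, 0.0215]
tcp_rot: [0.706, -0.047, -0.705, -0.047]
contact_force: [0.2, 0.0, 0.2]
opening: 0.502
```

>>> drive_tool(
  steps=[
    [0, 0, 0, 0, 0.3],
    [0, 0, 0, 0, 0.3],
    [0, 0, 0, 0, 0.3],
  ],
)

```text
time: 4.4
eef_pos: [0.5166, 0.1238, 0.0207]
tcp_rot: [-0.705, 0.047, 0.706, 0.047]
contact_force: [-0.2, 0.8, -0.2]
opening: 0.299
```

Run:
```python
from h import *
s=readout.get_state(); print(s['time'],s['eef_pos'],s['opening'],s['contact_force'])
c=shot('wrist','w3')
a=cv2.imread('pics/w3.png'); cv2.imwrite('pics/w3b.png',cv2.resize(a[60:384,110:400],None,fx=1.8,fy=1.8,interpolation=cv2.INTER_CUBIC))
```

```text
4.4 [0.51656012 0.12383314 0.02067631] 0.2989513514776249 [-0.16222723  0.81493695 -0.21990236]
```

View pics/w3b.png

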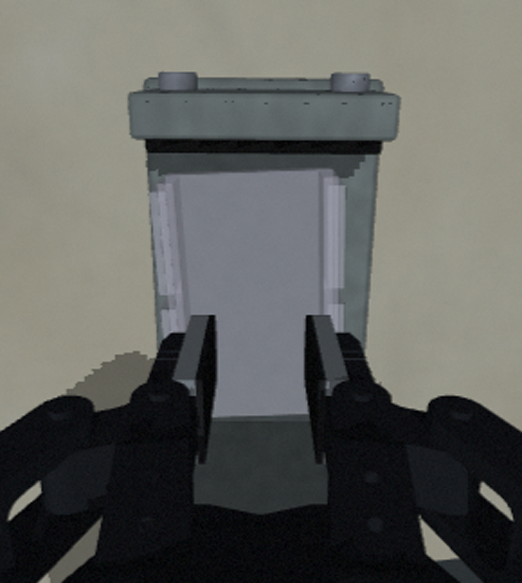

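Run:
```python
from h import *
c=load('w3'); s=readout.get_state(); M=R.from_quat(s['tcp_rot']).as_matrix(); p=s['eef_pos']
def cr(P): return ((proj(c,P)-[110,60])*1.8).round(0).tolist()
for dx in (0,-.013,-.0187,-.03):
  print(dx,cr([p+M@[dx,sy*.0127,sz*.011] for sy in(-1,1) for sz in (-1,1)]))
ex=np.array([.991,-.132,0]);ey=np.array([.132,.991,0]);o=np.array([.5156,.124,0])
print('tray top corners expected',cr([o+ex*(.0014+a)+ey*(.0029+b)+[0,0,.038] for a in(-.045,.045) for b in (-.027,.027)]))
print('cam z',c['eye'],p)
```

```text
0 [[222.0, 283.0], [223.0, 345.0], [301.0, 283.0], [299.0, 345.0]]
-0.013 [[219.0, 299.0], [220.0, 365.0], [304.0, 299.0], [302.0, 365.0]]
-0.0187 [[217.0, 307.0], [219.0, 375.0], [306.0, 307.0], [304.0, 375.0]]
-0.03 [[214.0, 325.0], [216.0, 396.0], [309.0, 325.0], [307.0, 396.0]]
tray top corners expected [[337.0, 465.0], [168.0, 465.0], [350.0, 188.0], [151.0, 189.0]]
cam z [0.5913622  0.11407974 0.18293496] [0.51659125 0.12383302 0.02069048]
```

The fingers closed above the tray without touching it: the tips sit further back than the TCP when open. I'll lift, open and go lower.

>>> drive_tool(
  steps=[
    [-3, 0, 0, 0, 0.3],
    [0, 0, 0, 0, 1],
    [0, 0, 0, 0, 1],
    [0, 0, 0, 0, 1],
    [0, 0, 0, 0, 1],
    [0, 0, 0, 0, 1],
    [2, 0, 0, 0, 1],
    [1.9, 0, 0, 0, 1],
    [0, 0, 0, 0, 1],
  ],
)

```text
time: 5.35
eef_pos: [0.5138, 0.1237, 0.0088]
tcp_rot: [-0.703, 0.047, 0.708, 0.047]
contact_force: [-1.3, 0.5, -0.1]
opening: 1.004
```

>>> drive_tool(
  steps=[
    [0, 0, 0, 0, 0.6],
    [0, 0, 0, 0, 0.6],
    [0, 0, 0, 0, 0.6],
    [0, 0, 0, 0, 0.5],
    [0, 0, 0, 0, 0.5],
    [0, 0, 0, 0, 0.5],
  ],
)

```text
time: 5.95
eef_pos: [0.5201, 0.124, 0.0156]
tcp_rot: [0.708, -0.047, -0.703, -0.047]
contact_force: [-0.7, -0.2, 9.8]
opening: 0.5
```

Run:
```python
from h import *
s=readout.get_state(); print(s['time'],s['eef_pos'],s['opening'],s['contact_force'],s['wrist_torque'])
c=shot('wrist','w4'); d=shot('side','s4')
a=cv2.resize(c['frame'][60:384,110:400],None,fx=1.5,fy=1.5)
b=cv2.resize(d['frame'][150:300,180:310],None,fx=2.4,fy=2.4)
o=np.zeros((490,780,3),np.uint8); o[:a.shape[0],:a.shape[1]]=a; o[:b.shape[0],450:450+b.shape[1]]=b
cv2.imwrite('pics/m4.png',o[:,:,::-1])
```

```text
5.95 [0.52011496 0.12400902 0.01564026] 0.4997232539642547 [-0.67282101 -0.19059815  9.84264371] [-0.04586496  0.1513749  -0.02184634]
```

View pics/m4.png

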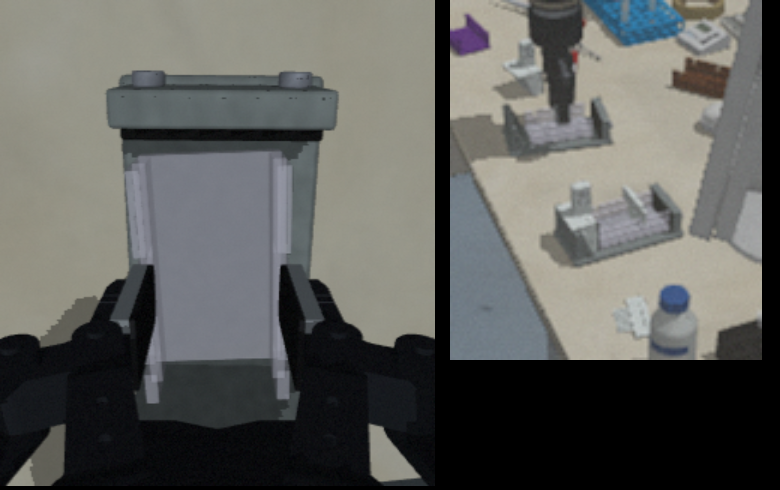

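The pads are resting on the tops of the tray walls, so the real tips lie about 22 mm behind the TCP at half opening. I'll reopen and go lower, watching the force.

>>> drive_tool(
  steps=[
    [-3, 0, 0, 0, 0.5],
    [0, 0, 0, 0, 1],
    [0, 0, 0, 0, 1],
    [0, 0, 0, 0, 1],
    [0, 0, 0, 0, 1],
    [3, 0, 0, 0, 1],
    [0.7, 0, 0, 0, 1],
    [0.7, 0, 0, 0, 1],
    [0, 0, 0, 0, 1],
  ],
)

```text
time: 6.95
eef_pos: [0.5157, 0.1238, -0.0033]
tcp_rot: [-0.705, 0.047, 0.706, 0.047]
contact_force: [-0.2, -0.4, 0.2]
opening: 1.003
```

>>> drive_tool(
  steps=[
    [0, 0, 0, 0, 0.7],
    [0, 0, 0, 0, 0.7],
    [0, 0, 0, 0, 0.6],
    [0, 0, 0, 0, 0.5],
    [0, 0, 0, 0, 0.5],
    [0, 0, 0, 0, 0.5],
  ],
)

```text
time: 7.55
eef_pos: [0.5175, 0.1239, -0.0013]
tcp_rot: [0.706, -0.047, -0.705, -0.047]
contact_force: [-0.2, 0.4, 5.1]
opening: 0.621
```

>>> drive_tool(
  steps=[
    [-0.1, 0, -0.3, 0, 0.5],
    [0, 0, -0.3, 0, 0.5],
    [0, 0, -0.2, 0, 0.5],
    [0, 0, 0, 0, 0.5],
    [0, 0, 0, 0, 0.5],
  ],
)

```text
time: 8.05
eef_pos: [0.525, 0.1227, -0.0012]
tcp_rot: [0.706, -0.047, -0.705, -0.047]
contact_force: [1.0, -0.2, 1.1]
opening: 0.621
```

```bash
cat >> h.py <<'E'
O=np.array([.5156,.124]);EX=np.array([.991,-.132]);EY=np.array([.132,.991])
def st():
    s=readout.get_state(); d=s['eef_pos'][:2]-O; F=s['contact_force']
    print('t',s['time'],'caster xy',d@EX,d@EY,'z',s['eef_pos'][2],'F x,y,z',F[:2]@EX,F[:2]@EY,F[2],'open',s['opening'])
    return s
E
python3 -c "
from h import *
st()"
```

```text
t 8.05 caster xy 0.0094527347896363 -1.9830390729084207e-05 z -0.0012439251009727717 F x,y,z 1.0146603048073979 -0.09774201133787498 1.0635731936181285 open 0.6208070076378062
```

>>> drive_tool(
  steps=[
    [0, 0, -0.2, 0, 0.5],
    [0, 0, 0, 0, 0.5],
    [0, 0, 0, 0, 0.5],
  ],
)

```text
time: 8.35
eef_pos: [0.5261, 0.1226, -0.0013]
tcp_rot: [-0.705, 0.047, 0.706, 0.047]
contact_force: [-3.3, 0.4, 3.4]
opening: 0.624
```

>>> drive_tool(
  steps=[
    [0, 0, -0.15, 0, 0.5],
    [0, 0, 0, 0, 0.5],
    [0, 0, 0, 0, 0.5],
  ],
)

```text
time: 8.65
eef_pos: [0.5266, 0.1226, -0.0013]
tcp_rot: [-0.704, 0.047, 0.707, 0.047]
contact_force: [-4.8, 0.7, 6.3]
opening: 0.624
```

Gasket contact shows at about -5 N, with the TCP at caster x = 11 mm as expected for the tray. I'll press a touch more, release, rise and go above the wedge, turning 19°.

>>> drive_tool(
  steps=[
    [0, 0, -0.1, 0, 0.5],
    [0, 0, 0, 0, 0.5],
    [0, 0, 0, 0, 1],
    [0, 0, 0, 0, 1],
    [0, 0, 0, 0, 1],
    [0, 0, 0, 0, 1],
    [-4, 0, 0, 0, 1],
    [-4, 0, 0, 0, 1],
    [-4, 0, 0, 0, 1],
    [-2, 0, 0, 0, 1],
  ],
)

```text
time: 9.65
eef_pos: [0.5313, 0.1222, 0.1432]
tcp_rot: [0.708, -0.047, -0.703, -0.047]
contact_force: [0.7, 0.3, -0.0]
opening: 1.001
```

>>> drive_tool(
  steps=[
    [0, -3.86, 0.7, 0, 1],
    [0, -3.86, 0.7, 0, 1],
    [0, -3.86, 0.7, 0, 1],
    [0, -3.86, 0.7, 0, 1],
    [0, 0, 0, -8.5, 1],
    [0, 0, 0, -8.5, 1],
    [0, 0, 0, -2, 1],
    [0, 0, 0, 0, 1],
    [0, 0, 0, 0, 1],
  ],
)

```text
time: 10.55
eef_pos: [0.5219, 0.2789, 0.1387]
tcp_rot: [-0.704, -0.07, 0.704, -0.07]
contact_force: [0.2, 0.3, -0.4]
opening: 1.003
```

Run:
```python
from h import *
s=st(); print(s['eef_pos'],R.from_quat(s['tcp_rot']).as_matrix()[:,2])
c=shot('wrist','w5')
a=cv2.imread('pics/w5.png'); cv2.imwrite('pics/w5b.png',cv2.resize(a,(800,600),interpolation=cv2.INTER_CUBIC))
```

```text
t 10.55 caster xy -0.014247252786997608 0.15430522018780438 z 0.13868035106384852 F x,y,z 0.20526347546800408 0.30427010048479985 -0.42359972166033105 open 1.0028708990590862
[0.52185236 0.27887377 0.13868035] [-9.80589141e-01 -1.96073799e-01  4.32463182e-05]
```

View pics/w5b.png

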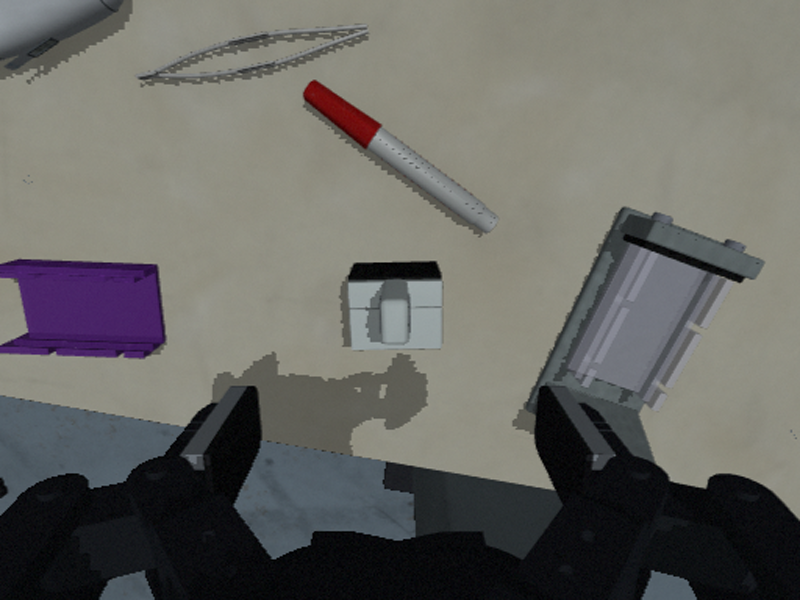

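The wedge is square to the jaws, fin top at (395,322), black face away from the robot. The tray appears flush against the gasket.

Run:
```python
from h import *
c=load('w5'); s=readout.get_state(); M=R.from_quat(s['tcp_rot']).as_matrix(); k=.64
g=lambda u,v,z: (M.T@(onz(c,u*k-.2,v*k-.2,z)-s['eef_pos']))[1:]*100
for n,p in {'FL':(348,279,.043),'FR':(442,279,.043),'BL':(350,350,.043),'BR':(442,350,.043),'finTL':(383,300,.086),'finBR':(408,345,.086)}.items(): print(n,'tool y,z cm',g(*p).round(2))
```

```text
FL tool y,z cm [-2.85 -1.  ]
FR tool y,z cm [ 2.44 -1.  ]
BL tool y,z cm [-2.87  3.32]
BR tool y,z cm [2.56 3.32]
finTL tool y,z cm [-0.75 -1.06]
finBR tool y,z cm [0.46 1.24]
```

>>> drive_tool(
  steps=[
    [3.6, -0.17, 0.15, 0, 1],
    [3.6, 0, 0, 0, 1],
    [3.5, 0, 0, 0, 1],
    [0, 0, 0, 0, 1],
    [0, 0, 0, 0, 0.5],
    [0, 0, 0, 0, 0.5],
    [0, 0, 0, 0, 0.4],
    [0, 0, 0, 0, 0.4],
    [0, 0, 0, 0, 0.4],
  ],
)

```text
time: 11.5
eef_pos: [0.5207, 0.2806, 0.033]
tcp_rot: [0.704, 0.07, -0.703, 0.07]
contact_force: [1.2, 0.2, -0.2]
opening: 0.406
```

No contact with the flange. Closing on the fin.

>>> drive_tool(
  steps=[
    [0, 0, 0, 0, 0],
    [0, 0, 0, 0, 0],
    [0, 0, 0, 0, 0],
    [0, 0, 0, 0, 0],
    [0, 0, 0, 0, 0],
    [0, 0, 0, 0, 0],
  ],
  force=60,
)

```text
time: 12.1
eef_pos: [0.5204, 0.2805, 0.0323]
tcp_rot: [0.704, 0.07, -0.703, 0.07]
contact_force: [-0.6, -0.3, 4.8]
opening: 0.153
```

>>> drive_tool(
  steps=[
    [-4.2, 0, 0, 0, 0],
    [-4.3, 0, 0, 0, 0],
    [0, 0, 0, 6.5, 0],
    [0, 0, 0, 6.5, 0],
    [0, 0, 0, 6, 0],
    [0, 3.1, 0.65, 0, 0],
    [0, 3.1, 0.65, 0, 0],
    [0, 3.1, 0.65, 0, 0],
    [0, 3.1, 0.65, 0, 0],
    [0, 3.1, 0.65, 0, 0],
  ],
)

```text
time: 13.1
eef_pos: [0.4657, 0.1299, 0.1156]
tcp_rot: [-0.705, 0.047, 0.706, 0.047]
contact_force: [0.7, -0.8, -1.1]
opening: 0.157
```

>>> drive_tool(
  steps=[
    [0, 0, 0, 0, 0],
    [0, 0, 0, 0, 0],
    [0, 0, 0, 0, 0],
  ],
)

```text
time: 13.4
eef_pos: [0.4672, 0.1314, 0.1165]
tcp_rot: [-0.705, 0.047, 0.706, 0.047]
contact_force: [-0.1, 0.3, -1.0]
opening: 0.155
```

Run:
```python
from h import *
s=st(); M=R.from_quat(s['tcp_rot']).as_matrix(); print(s['eef_pos'],M[:,2],M[:,0])
c=shot('wrist','w6')
a=cv2.imread('pics/w6.png')[60:384,110:400]; cv2.imwrite('pics/w6b.png',cv2.resize(a,None,fx=1.8,fy=1.8,interpolation=cv2.INTER_CUBIC))
```

```text
t 13.4 caster xy -0.04894789466665037 0.0009878050338875176 z 0.11651358795194869 F x,y,z -0.09628473658234171 0.25718613778809896 -0.9793182600485846 open 0.1548405701097633
[0.46719907 0.13144372 0.11651359] [-9.91160867e-01  1.32664769e-01  4.41518618e-04] [-4.09273980e-04  2.70322046e-04 -9.99999880e-01]
```

View pics/w6b.png

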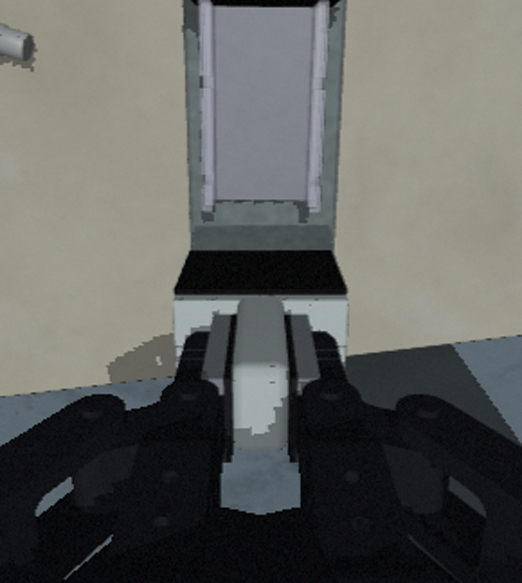

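The wedge is held square, its face's lower edge at crop row 250 and top edge at row 294. The tray's near end is at about row 205. Checking those in caster coordinates.

Run:
```python
from h import *
c=load('w6')
def g(u,v,z):
    p=onz(c,110+u/1.8,60+v/1.8,z)[:2]-O; return (np.array([p@EX,p@EY])*1000).round(1)
print('wedge face low L/R (z.084)',g(192,250,.084),g(332,250,.084),'upper (z .127)',g(175,294,.127),g(347,294,.127))
print('tray near end floor edge top z.013',g(210,200,.013),g(310,200,.013),'wall ends z.038',g(203,205,.038),g(322,205,.038), 'bottom z.008',g(208,222,.008),g(314,220,.008))
print('floor/slope line z.008',g(190,226,.008),g(335,226,.008))
```

```text
wedge face low L/R (z.084) [-37.5  27.1] [-37.5 -25.7] upper (z .127) [-37.3  27. ] [-37.3 -24.8]
tray near end floor edge top z.013 [-34.5  26.5] [-34.5 -23.5] wall ends z.038 [-31.1  27.4] [-31.1 -26.7] bottom z.008 [-47.2  28.3] [-46.2 -26.3]
floor/slope line z.008 [-49.4  37.7] [-49.4 -37.2]
```

>>> drive_tool(
  steps=[
    [1.5, 0.1, -0.1, 0, 0],
    [1.5, 0, 0, 0, 0],
    [1.5, 0, 0, 0, 0],
    [1, 0, 0, 0, 0],
    [0, 0, 0, 0, 0],
    [0, 0, 0, 0, 0],
  ],
)

```text
time: 14.05
eef_pos: [0.4683, 0.1303, 0.062]
tcp_rot: [-0.706, 0.047, 0.706, 0.047]
contact_force: [1.0, -0.2, -1.2]
opening: 0.155
```

```bash
python3 -c "
from h import *
st()"
```

```text
t 14.05 caster xy -0.04768669274774151 -5.406421321434306e-06 z 0.0619871069056043 F x,y,z 0.9929629668705833 -0.037803481649395634 -1.2175563984415583 open 0.15454608124123903
```

>>> drive_tool(
  steps=[
    [0.5, 0, -0.1, 0, 0],
    [0.5, 0, -0.1, 0, 0],
    [0, 0, 0, 0, 0],
    [0, 0, 0, 0, 0],
  ],
)

```text
time: 14.45
eef_pos: [0.4699, 0.1296, 0.0517]
tcp_rot: [-0.705, 0.047, 0.706, 0.047]
contact_force: [-0.6, 0.6, -1.4]
opening: 0.156
```

>>> drive_tool(
  steps=[
    [0.3, 0, -0.1, 0, 0],
    [0.3, 0, -0.12, 0, 0],
    [0, 0, 0, 0, 0],
    [0, 0, 0, 0, 0],
  ],
)

```text
time: 14.85
eef_pos: [0.4719, 0.1295, 0.0457]
tcp_rot: [-0.705, 0.047, 0.706, 0.048]
contact_force: [-2.6, 0.5, 0.8]
opening: 0.154
```

```bash
python3 -c "
from h import *
st()"
```

```text
t 14.85 caster xy -0.04406776526766946 -0.00037265210333011075 z 0.04568713933996118 F x,y,z -2.6152664275405497 0.16099989612254112 0.7749215179979286 open 0.1536334675908794
```

>>> drive_tool(
  steps=[
    [0.2, 0, -0.08, 0, 0],
    [0.2, 0, -0.08, 0, 0],
    [0, 0, 0, 0, 0],
    [0, 0, 0, 0, 0],
  ],
  force=90,
)

```text
time: 15.25
eef_pos: [0.4734, 0.1293, 0.0422]
tcp_rot: [-0.705, 0.047, 0.706, 0.047]
contact_force: [-6.0, 0.1, 5.8]
opening: 0.151
```

>>> drive_tool(
  steps=[
    [0.2, 0, 0, 0, 0],
    [0.2, 0, 0, 0, 0],
    [0, 0, 0, 0, 0],
    [0, 0, 0, 0, 0],
  ],
)

```text
time: 15.65
eef_pos: [0.4743, 0.1294, 0.0418]
tcp_rot: [-0.704, 0.047, 0.707, 0.047]
contact_force: [-12.2, 0.0, 24.3]
opening: 0.148
```

```bash
python3 -c "
from h import *
s=st(); print(R.from_quat(s['tcp_rot']).as_matrix()[:,0])"
```

```text
t 15.65 caster xy -0.041685845899567336 -0.000102220146378683 z 0.041818479117772714 F x,y,z -12.129045735227823 -1.573394963518133 24.301724833744675 open 0.14764127518641548
[-2.99923888e-03  2.45609952e-04 -9.99995472e-01]
```

Run:
```python
from h import *
c=shot('wrist','w7'); d=shot('side','s7')
a=cv2.resize(c['frame'][60:384,110:400],None,fx=1.5,fy=1.5)
b=cv2.resize(d['frame'][175:255,190:265],None,fx=4.5,fy=4.5)
o=np.zeros((490,780,3),np.uint8); o[:a.shape[0],:a.shape[1]]=a; o[:b.shape[0],440:440+b.shape[1]]=b
cv2.imwrite('pics/m7.png',o[:,:,::-1])
```

```text
(no output)
```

View pics/m7.png

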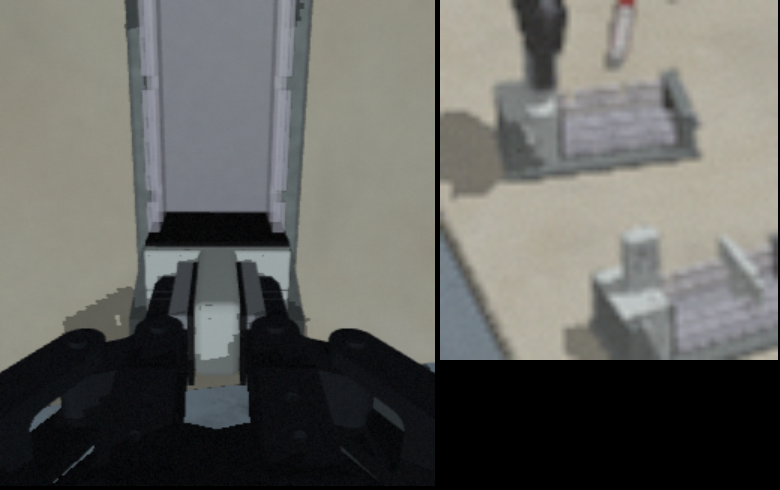

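Run:
```python
from h import *
for n in ('w6','w7'):
    c=load(n); g=cv2.cvtColor(c['frame'],cv2.COLOR_RGB2GRAY).astype(float)
    r=[]
    for u in list(range(212,226))+list(range(285,298)):
        col=g[205:240,u]; r.append(205+np.argmax(np.diff(col)))
    d=np.diff(g[228:232].mean(0)); print(n,'edge row',np.mean(r),np.median(r)); 
    print([ (i,int(d[i])) for i in range(195,315) if abs(d[i])>18])
c=load('w7')
p=[onz(c,u,223.5,.053)[:2]-O for u in (206,303)]; print('flange front edge if seated (expect x -30.8)',[(q@EX*1000,q@EY*1000) for q in p])
s=st()
```

```text
w6 edge row 223.22222222222223 223.0
[(241, -56), (266, 24), (267, 46), (302, -23)]
w7 edge row 225.37037037037038 226.0
[(201, -44), (205, 42), (206, 30), (241, -40), (242, -26), (266, 28), (267, 37), (302, -27), (303, -54), (306, 18), (307, 42)]
flange front edge if seated (expect x -30.8) [(np.float64(-29.777490298301146), np.float64(26.45819229199539)), (np.float64(-29.82005304957442), np.float64(-25.899915541230154))]
t 15.75 caster xy -0.04169595590599647 -7.851214368385824e-05 z 0.0418401653310555 F x,y,z -11.08614837495822 -1.570634581493596 25.141671820737393 open 0.14827297507150863
```

>>> drive_tool(
  steps=[
    [0.15, 0, 0, 0, 0],
    [0.15, 0, 0, 0, 0],
    [0, 0, 0, 0, 0],
    [0, 0, 0, 0, 0],
  ],
  force=110,
)

```text
time: 16.15
eef_pos: [0.4759, 0.1295, 0.0413]
tcp_rot: [-0.705, 0.047, 0.706, 0.047]
contact_force: [-13.4, -0.6, 34.4]
opening: 0.149
```

Run:
```python
from h import *
s=st(); c=shot('wrist','w8'); g=cv2.cvtColor(c['frame'],cv2.COLOR_RGB2GRAY).astype(float)
print(np.mean([205+np.argmax(np.diff(g[205:240,u])) for u in list(range(212,226))+list(range(285,298))]), R.from_quat(s['tcp_rot']).as_matrix()[:,0])
# side: flange vs wall
d=shot('side','s8'); P=lambda x,y,z: proj(d,np.r_[O+EX*x+EY*y,z])
print('side px: flange top seated front-right',P(-.0308,-.027,.053),'back-right',P(-.0748,-.027,.053),'wall top right',P(-.064,-.035,.048))
b=cv2.resize(d['frame'][175:230,195:265],None,fx=9,fy=9,interpolation=cv2.INTER_CUBIC); e=cv2.resize(c['frame'][150:260,190:320],None,fx=1,fy=1)
cv2.imwrite('pics/s8.png',b[:,:,::-1])
```

```text
t 16.15 caster xy -0.04002986606730537 0.00022474663064119108 z 0.04126044894999813 F x,y,z -13.234883614888298 -2.372572200326834 34.41897136670858 open 0.1490231546590423
225.22222222222223 [-3.91172557e-04  8.09638858e-05 -9.99999920e-01]
side px: flange top seated front-right [216.52692042 198.77104004] back-right [203.69975838 200.40966753] wall top right [207.31632612 202.46240959]
```

View pics/s8.png

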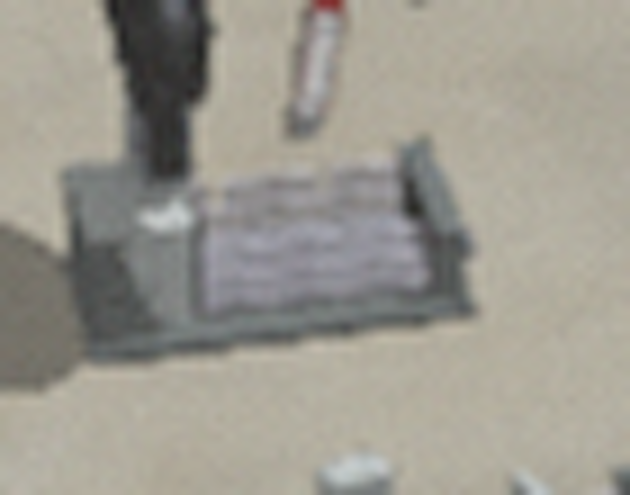

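>>> drive_tool(
  steps=[
    [0, 0, 0, 0, 0],
    [0, 0, 0, 0, 0],
    [0, 0, 0, 0, 0],
    [0, 0, 0, 0, 0],
    [0, 0, 0, 0, 0],
    [0, 0, 0, 0, 0],
    [0, 0, 0, 0, 0],
    [0, 0, 0, 0, 0],
  ],
)

```text
time: 17.05
eef_pos: [0.476, 0.1295, 0.0413]
tcp_rot: [-0.705, 0.047, 0.706, 0.047]
contact_force: [-13.6, -1.1, 34.4]
opening: 0.148
```

Run:
```python
from h import *
s=st(); c=shot('wrist','w9')
# gasket compression: tray walls' corner shift; compare image of the tray near end and flange edge between w7,w9
g=cv2.cvtColor(c['frame'],cv2.COLOR_RGB2GRAY).astype(float)
print(np.mean([205+np.argmax(np.diff(g[205:240,u])) for u in list(range(212,226))+list(range(285,298))]))
t=np.median([190+np.argmin(np.diff(g[190:215,u])) for u in range(225,285)]); print('tray floor end/face row',t)
p=onz(c,255,t+.5,.013)[:2]-O; print('tray end x (expect -30.8 home, -33.8 unpressed)',p@EX*1000)
c=load('w6');g=cv2.cvtColor(c['frame'],cv2.COLOR_RGB2GRAY).astype(float)
t=np.median([160+np.argmax(np.abs(np.diff(g[160:180,u]))) for u in range(235,275)]);p=onz(c,255,t+.5,.013)[:2]-O; print('before:',t,p@EX*1000)
```

```text
t 17.05 caster xy -0.04001588056743499 0.00022460744503569394 z 0.041262097677048394 F x,y,z -13.373958718035185 -2.8573680068414453 34.3962309275025 open 0.1482002176265922
225.33333333333334
tray floor end/face row 203.0
tray end x (expect -30.8 home, -33.8 unpressed) -30.39470821326931
before: 170.0 -33.906076666642555
```

The tray end moved from -33.9 to -30.4 mm (home is -30.8), so the gasket is pressed in and the state is steady. Handing in.

```bash
python3 -c "
from h import *
print(sign_off())"
```

```text
the job is handed in; nothing more can be done
None
```

I handed the job in with the hand still gripping the wedge and pressing it down; the arm's clock read about 17 s of the 51 s allowed. There was no verdict, so the checks below are my own.

I gripped the tray and slid it against the gasket, then took the wedge by its fin. I lowered it upright into the gap, black face towards the tray, and pressed it home with the grip at 110 N.

**Last checks:**
- **Steadiness:** pose and forces did not change over the last 0.9 s, with about 34 N downward and 13 N of push-back from the gasket along the bay.
- **Gasket:** the tray's near end moved from caster x = -33.9 to -30.4 mm, against -30.8 mm for the finished job. That suggests the gasket is pressed in by about 3 mm.
- **Tray:** it was set down centred in the bay. I did not measure its angle again after the wedge went in.
- **Wedge:** it was square in the hand before insertion, and the hand stayed vertical.

**What failed or disagreed:**
- **Tray grasp:** the first two tries closed over the tray or onto its wall tops, because the finger tips stood about 20 mm farther back than I had assumed. I went lower and the third try held; the pictures taken then showed no sign that the tray had been disturbed.
- **Wedge in the hand:** its flange edge shifted about 2 pixels in the wrist picture while pressing, so it may have slipped 1–2 mm or moved back a little. The hand stopped firmly about 1 mm below the height expected for a seated wedge, so I take the flange as seated. I could not measure that directly.
- **Bystanders:** the hand never worked near the comb, bottle or tube block, but I did not measure their positions again at the end.

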